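# Drive a stuck plug out of a pipe stub with a drift

## Robot

A 6-joint arm with a two-finger parallel gripper is mounted at the origin on the work surface; the furniture and walls round the work are solid. World frame = base frame: x ahead of the robot, y to its left, z up, the work surface at z = 0. Lengths are in m, angles in degrees, forces in N, time in s.
With the tool pointing down it reaches from about 0.375 to 0.9 m from the base axis. Payload 3.1 kg.
Tool frame: the origin (TCP) lies at the very end of the fingers, on their centre line; the grasp point (between the pads) lies 19 mm behind it; z points along the fingers, y is the line along which they close (so a half turn about z gives the same grasp; the last joint's range is limited). The gripper opens to 87 mm and grips with 3 to 60 N. Pads are 19 mm wide; open, the fingers measure 117 mm over their backs; the gripper's body (75 mm by 190 mm) begins 51 mm behind the grasp point.
Start: joints at [62.596, 30.224, 82.088, -0, 67.689, -10.227], TCP at [0.185, 0.597, 0.223] pointing down, gripper open.
Joint ranges: [-176.69, 176.69], [-43.24, 126.21], [12.49, 139.97], [-82, 262], [0, 151.66], [-163.58, 163.58]. Speed limits (degrees/s): [159.86, 159.86, 180, 180, 180, 180].

## Interface

Orientations are given as a 3x3 rotation matrix whose columns are the frame's x, y, z axes.
In Python, from rig import * gives the robot as it stands.
- The arm moves only by the tool jog_arm, never from a script. Its arguments are lists of equal length, an entry for each row: "delta_pos": the shift along the world's x, y, z in cm, a list of three; "turn": the turn about the world's z in degrees; "grip": the closure, from 0 (fully open) to 1 (shut). In form: {"delta_pos": [[x, y, z], ...], "turn": [turn, ...], "grip": [grip, ...]}. A call has 1 to 12 rows; each row is the pose to reach, as a shift and turn from the pose commanded when the call began; what a row does not reach only later rows make up. A row lasts 1/8 s, in which the tool goes at most 62.5 mm and 10.7 degrees, less where a joint would pass 70% of its speed; a pose out of reach is approached as far as the arm can. A call with a gripper value outside its range is refused whole. The fingers move at their own pace and stop on an object; the grip force is fixed at half the most. Time passes only in rows, so rows that repeat a pose let the fingers close. It gives the time, the measured TCP pose, the force, the opening and the grip force at its end, in the units of the state.
- read_state(): the state, without advancing time (a new reading comes with each control period).
- capture(name): name is "scene" or "top"; returns a dict with "color" (420x560x3 uint8, blue, green, red), "fovy" (degrees; the focal length in pixels is half the picture's height over the tangent of half this angle, whatever the lens; pixels are square), "cx", "cy" (the principal point, pixels), "camera_from_world" (4x4, takes a point from world to camera coordinates). Camera axes: x right, y up, looking along -z (the intrinsics and any distortion apply to the point x, -y, -z); pixel columns grow to the right and rows downward; lengths in m; the calibration is good to about 2 mm. A picture is of the moment at which its call begins. There is no depth.
- hand_in(): hands the job in; it is judged then, once.
The state is a dict: "time_s": time; "joint_positions": joint angles; "qvel": joint speeds; "tau": joint torques, N m; "position": TCP position; "tcp_rot": TCP orientation; "force": force on the tool from outside, world axes, zero at the start; "moment": the same for the moment, N m; "opening": opening from 0.0 (shut) to 1.0 (fully open); "grasp_force": force on a finger pad.
Only numpy, scipy, OpenCV 4.12 (cv2) and the standard library are available. Lean on these libraries where they do the work, as an engineer would, in place of code of your own. Each camera call takes 0.05 s, during which the arm holds its last target. There are 200 camera calls.

## Task

A plug is stuck in the pipe stub on the press-out stand. Take the red-handled drift from its wooden holder, feel for the off-centre hole in the aluminium guide cap without pressing hard (never more than 25 N on the stand or the plug), push the drift through until its shoulder sits firmly on the cap and the plug has dropped into the dish below, then put the drift back in its holder. Leave everything else where it stands.

Things in the scene. Friction and masses are not known exactly. Their poses are not given: they have to be found in the camera images.
- stand: Press-out stand, fixed; origin at the centre of the underside, z up. Base plate 120x170x8 mm (x, y, z), two blue posts at y = +-73 mm and a bridge up to z = 106 mm. In the middle a vertical steel pipe stub, bore 30 mm, z = 60 to 120 mm, open below, with a aluminium guide cap on top and a plug stuck inside.
- cap_top (a point): Centre (pipe axis) of the flat top of the square aluminium cap 44x44x8 mm, 128 mm above the stand's underside. A round hole, 13.5 mm diameter with a 1 mm chamfer, goes down through the cap; its centre lies 5 mm off this point in a direction that differs every time and is not reported. The cap does not turn; it lies on a rubber gasket that gives about 1 mm per 7 N.
- pipe_exit (a point): Centre of the pipe's open lower end, 60 mm above the stand's underside. Above it four spring shoes in the bore, 3 to 21 mm over this point, grip the plug: pushing it down takes about 6 to 16 N until its top passes the shoes' lower edges, then it falls into the dish.
- plug: Orange plastic plug, 28 mm diameter, 22 mm high, stuck upright in the pipe; origin at the centre of its underside, z up along its axis.
- plug_center (a point): Centre of the plug's volume, 11 mm above its underside.
- drift: Drift (push rod), 124 mm long, about 200 g, upright in its holder; origin at the centre of the tip (lower end), z along the rod to the handle. Steel shank 11 mm diameter, z = 0 to 72 mm, 1 mm chamfer at the tip; shoulder disc 30 mm diameter, z = 72 to 78 mm; red square handle 20x20 mm, z = 78 to 124 mm, flats facing its x and y axes.
- drift_tip (a point): Tip of the drift, the centre of the lower end (same point as the drift's origin).
- holder: Wooden holder block 70x70x80 mm, fixed; origin at the centre of its underside, z up. In its top at z = 80 mm a centred vertical hole 19 mm in diameter and 76 mm deep, where the drift stands with its shoulder on the block.
- dish: Loose round metal parts dish, 119 mm diameter, 22 mm high, on the stand's base plate under the pipe; origin at the centre of its underside.
- tape_roll: Cream roll of masking tape lying flat, 112 mm diameter, 30 mm high, bystander; origin at the centre of its underside.
- hardener: Small brown dropper bottle with black top, standing, 33 mm diameter, 102 mm high, bystander; origin at the centre of its underside.
- tape_measure: Black and yellow tape measure standing on the bench, 34x76x60 mm, bystander; origin under its centre.
Not all that is in view belongs to the job. What is shaped like the drift but purple or yellow is not meant.

How it is judged:
By the outcome, as a careful person would: the job done as asked, in the order asked, and still so for the second after the job is handed in, with the robot touching nothing.
It also fails if it takes over 67 s, if anything falls off the work surface, if the arm or the gripper's body presses on something with over 40 N, if the wrist force passes 120 N, or if a joint passes its speed limit or range.

## Working session

There is one attempt and no reset: what is moved stays moved. The work goes in short steps, Python scripts to look and compute and a tool call to move; the robot and the scene stay as the last step left them, time stands still between calls to the robot, and variables do not carry over. Pictures are saved under pics/ and viewed, at most 10 in all, crops included, and the job is handed in when it is done.

Besides the shell and the picture viewer there is one more tool, called after "Call:" by a JSON object that holds its "fn" and its "kwargs". jog_arm: Moves the arm, as the interface text tells. Its arguments: {"type":"object","properties":{"delta_pos":{"type":"array"},"turn":{"type":"array"},"grip":{"type":"array"}},"required":["delta_pos","turn","grip"]}

```bash
mkdir -p pics; ls
python3 - <<'E'
from rig import *
import cv2,numpy as np,pickle
d={}
for n in("scene","top"):
    c=capture(n);d[n]=c;cv2.imwrite(f"pics/{n}0.png",c["color"]);print(n,{k:v for k,v in c.items() if k!="color"})
pickle.dump(d,open("c0.pkl","wb"))
s=read_state();print(s)
E
```

```text
pics
scene {'fovy': 56.09385159485759, 'cx': 277.8105980124416, 'cy': 214.4118199287583, 'camera_from_world': array([[-0.66442531, -0.74730278,  0.00880642,  0.34820444],
       [ 0.56383257, -0.4934984 ,  0.66223271, -0.40043063],
       [-0.4905424 ,  0.44496953,  0.74924647, -0.63094271],
       [ 0.        ,  0.        ,  0.        ,  1.        ]])}
top {'fovy': 50.007041041934094, 'cx': 284.4113824470902, 'cy': 203.38306559735247, 'camera_from_world': array([[-4.43161871e-02, -9.99017470e-01, -4.12009000e-04,
        -3.12393682e-02],
       [ 9.78238646e-01, -4.34781123e-02,  2.02876331e-01,
        -5.82555898e-01],
       [-2.02694912e-01,  8.58766232e-03,  9.79204281e-01,
        -9.98212767e-01],
       [ 0.00000000e+00,  0.00000000e+00,  0.00000000e+00,
         1.00000000e+00]])}
{'time_s': 0.1, 'joint_positions': array([ 6.25936876e+01,  3.02750458e+01,  8.21485485e+01,  8.12763414e-07,
        6.76894523e+01, -1.02267135e+01]), 'qvel': array([ 0.03882742, -0.12685654, -0.0648949 ,  0.01098545,  0.11940265,
        0.02653294]), 'tau': array([-1.95334810e-04, -4.40987349e+01, -1.77150822e+01,  6.35039457e-02,
        5.34673047e-02, -3.01726413e-05]), 'position': array([0.18426405, 0.59653391, 0.22165716]), 'tcp_rot': array([[-9.55383433e-01,  2.95367012e-01, -9.08193882e-04],
       [ 2.95368200e-01,  9.55381891e-01, -1.75158275e-03],
       [ 3.50312226e-04, -1.94168473e-03, -9.99998054e-01]]), 'force': array([-0.96746203,  0.21261438,  0.16080542]), 'moment': array([ 0.01934605, -0.00933589,  0.02355849]), 'grasp_force': 0.0, 'opening': 0.9975673234039577}
```

View pics/scene0.png

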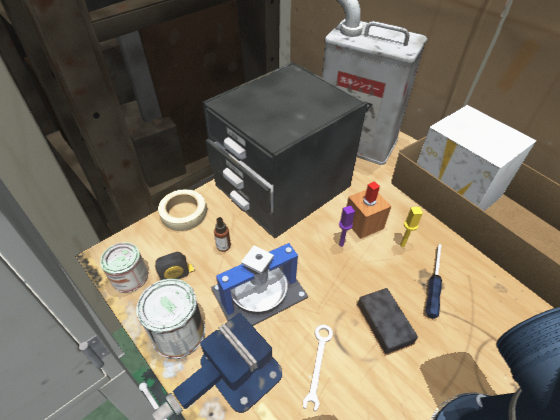

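View pics/top0.png

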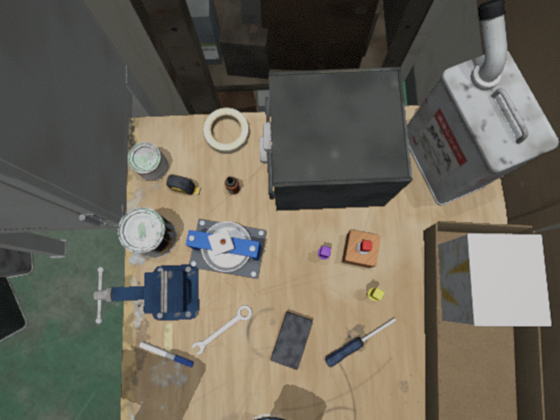

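The scene view shows the red drift in its holder (372,195), the stand with cap at (257,260), a purple decoy at (346,222) and a yellow one at (412,225). In the top view, the red handle is at (367,245) and the cap at (221,243). The cabinet stands close behind the holder. I'll zoom in on these and measure them.

```bash
cat > h.py <<'E'
import cv2,numpy as np
def K(c):
    f=210/np.tan(np.radians(c["fovy"]/2));return f
def ray(c,u,v):
    f=K(c);M=c["camera_from_world"];R=M[:3,:3];o=-R.T@M[:3,3]
    d=R.T@np.array([(u-c["cx"])/f,-(v-c["cy"])/f,-1.]);return o,d/np.linalg.norm(d)
def onz(c,u,v,z):
    o,d=ray(c,u,v);return o+d*(z-o[2])/d[2]
def proj(c,p):
    q=c["camera_from_world"]@np.r_[p,1.];f=K(c);return np.array([c["cx"]+f*q[0]/-q[2],c["cy"]-f*q[1]/-q[2]])
def tri(a,ua,b,ub):
    o1,d1=ray(a,*ua);o2,d2=ray(b,*ub)
    t=np.linalg.lstsq(np.c_[d1,-d2],o2-o1,rcond=None)[0];p,q=o1+d1*t[0],o2+d2*t[1]
    return (p+q)/2,np.linalg.norm(p-q)*1e3
def masks(img,name):
    h=cv2.cvtColor(img,cv2.COLOR_BGR2HSV);H,S,V=cv2.split(h)
    return {"red":((H<6)|(H>174))&(S>180)&(V>90),"purple":(H>125)&(H<155)&(S>100),"yellow":(H>24)&(H<34)&(S>170)}[name].astype(np.uint8)
E
python3 - <<'E'
from h import *;import pickle
d=pickle.load(open("c0.pkl","rb"))
def crop(n,x,y,w=66,h=50):
    return cv2.resize(d[n]["color"][y-h//2:y+h//2,x-w//2:x+w//2],(400,300),interpolation=cv2.INTER_CUBIC)
im=np.vstack([np.hstack([crop("top",221,243),crop("top",362,248)]),np.hstack([crop("scene",257,262),crop("scene",370,200)])])
cv2.imwrite("pics/z0.png",im)
for n in d:
  for col in("red","purple","yellow"):
    m=masks(d[n]["color"],col);k,l,st,ce=cv2.connectedComponentsWithStats(m)
    print(n,col,[(st[i].tolist(),ce[i].round(1).tolist()) for i in range(1,k) if st[i][4]>12])
E
```

```text
scene red [([366, 182, 13, 20, 169], [372.2, 191.0])]
scene purple [([340, 206, 15, 40, 302], [346.3, 220.7])]
scene yellow [([405, 213, 17, 17, 88], [413.9, 220.7])]
top red [([362, 242, 5, 9, 15], [363.1, 246.8])]
top purple [([318, 246, 13, 13, 122], [323.8, 252.1])]
top yellow []
```

View pics/z0.png

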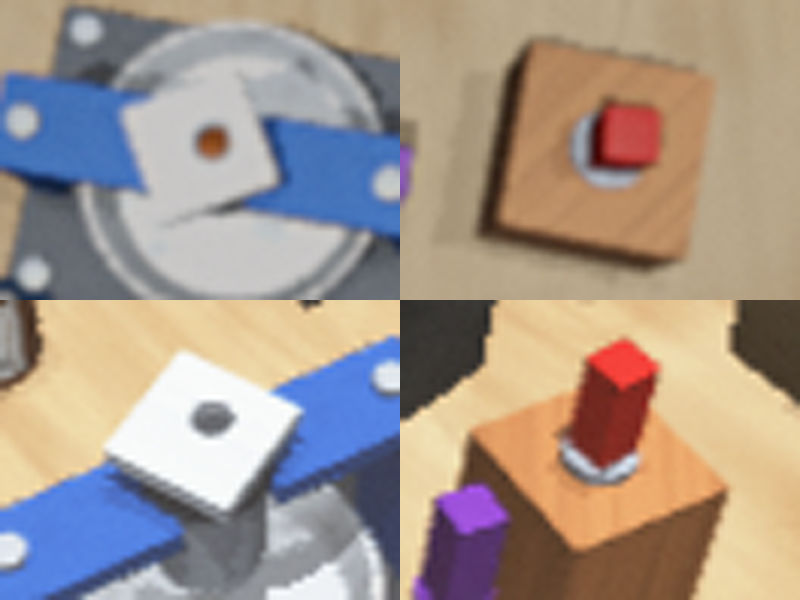

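The hole is visible in the zoom: about (223.1,241.7) in the top view and (259.0,256.7) in the scene view. The top face of the red handle is at (367.0,245.8) and (373.6,185.7).

```bash
cat > m.py <<'E'
from h import *;import pickle
d=pickle.load(open("c0.pkl","rb"));T,S=d["top"],d["scene"]
def show(n,a,b,z): print(n,[x if np.isscalar(x) else (x*1000).round(1) for x in tri(T,a,S,b)],(onz(T,*a,z)*1e3).round(1),(onz(S,*b,z)*1e3).round(1))
show("red",(367,245.8),(373.6,185.7),.132)
show("hole",(223.1,241.7),(259,256.7),.128)
show("cap",(221.3,242.7),(257.7,258.9),.128)
show("purple",(325,251),(347.5,210),.124)
A=lambda n,p,q,z,c:print(n,(onz(c,*p,z)*1e3).round(1),(onz(c,*q,z)*1e3).round(1),np.degrees(np.arctan2(*((onz(c,*q,z)-onz(c,*p,z))[[1,0]]))).round(1))
t=lambda x,y:(329+(x-400)/6.06,223+y/6)
g=lambda x,y:(337+(x-400)/6.06,175+(y-300)/6)
for p,q in[((530,38),(714,72)),((714,72),(686,262)),((686,262),(498,222))]:A("holder",t(*p),t(*q),.08,T)
for p,q in[((587,360),(623,340)),((623,340),(657,367)),((657,367),(625,390))]:A("handle scene",g(*p),g(*q),.132,S)
A("handle top L-R bottom edge",t(603,163),t(657,168),.132,T)
for n,p in dict(cabL=(275,207),cabR=(385,205)).items():print(n,(onz(T,*p,0.)*1e3).round())
A("stand blue bridge",(188,236),(257,248),.106,T)
for n,p in dict(hard=(231,185),).items():print(n,(onz(T,*p,.05)*1e3).round())
E
python3 m.py
```

```text
red [array([ 465.9, -228.6,  132.1]), np.float64(2.1628963433332182)] [ 465.  -229.2  132. ] [ 466.9 -228.1  132. ]
hole [array([488.4,  79.7, 128.3]), np.float64(1.0870343422523752)] [488.   79.4 128. ] [489.1  79.9 128. ]
cap [array([486.8,  84. , 126.8]), np.float64(1.562992983323282)] [486.   83.3 128. ] [486.8  84.9 128. ]
purple [array([ 459.9, -138.7,  123.2]), np.float64(2.709890822777733)] [ 458.6 -139.3  124. ] [ 460.7 -137.4  124. ]
holder [ 509.5 -204.4   80. ] [ 493.4 -272.3   80. ] -103.3
holder [ 493.4 -272.3   80. ] [ 422.8 -255.7   80. ] 166.8
holder [ 422.8 -255.7   80. ] [ 440.7 -187.4   80. ] 75.3
handle scene [ 476.6 -220.3  132. ] [ 474.8 -238.5  132. ] -95.8
handle scene [ 474.8 -238.5  132. ] [ 457.6 -236.6  132. ] 173.8
handle scene [ 457.6 -236.6  132. ] [ 457.6 -218.6  132. ] 89.9
handle top L-R bottom edge [ 456.1 -218.8  132. ] [ 453.5 -237.7  132. ] -97.9
cabL [585. -34.   0.]
cabR [ 578. -307.    0.]
stand blue bridge [506.9 159.6 106. ] [473.6   8.  106. ] -102.4
hard [633.  69.  50.]
```

Call:
{"fn": "jog_arm", "kwargs": {"delta_pos": [[28.5,-39.7,3],[28.5,-39.7,3],[28.5,-39.7,3],[28.5,-39.7,3],[28.5,-39.7,3],[28.5,-39.7,3],[28.5,-39.7,3],[28.5,-39.7,3],[28.5,-39.7,3],[28.5,-39.7,3]], "turn": [11,11,11,11,11,11,11,11,11,11], "grip": [0,0,0,0,0,0,0,0,0,0]}}

```text
time_s: 1.35
position: [0.4688, 0.2001, 0.2521]
tcp_rot: [[-0.994, 0.108, -0.002], [0.108, 0.994, 0.0], [0.002, 0.0, -1.0]]
force: [-1.1, -0.0, -0.1]
opening: 1.003
grasp_force: 0.0
```

Call:
{"fn": "jog_arm", "kwargs": {"delta_pos": [[-0.4,-42.9,-4],[-0.4,-42.9,-4],[-0.4,-42.9,-4],[-0.4,-42.9,-4],[-0.4,-42.9,-4],[-0.4,-42.9,-4],[-0.4,-42.9,-4],[-0.4,-42.9,-4],[-0.4,-42.9,-4],[-0.4,-42.9,-4]], "turn": [0,0,0,0,0,0,0,0,0,0], "grip": [0,0,0,0,0,0,0,0,0,0]}}

```text
time_s: 2.6
position: [0.4655, -0.2265, 0.2125]
tcp_rot: [[-0.994, 0.105, -0.001], [0.105, 0.994, 0.001], [0.001, 0.001, -1.0]]
force: [-0.7, 0.1, 0.0]
opening: 0.999
grasp_force: 0.0
```

```bash
cat > st.py <<'E'
from rig import *
import numpy as np
s=read_state();R=s["tcp_rot"];print(s["time_s"],(s["position"]*1e3).round(1),"yawY",np.degrees(np.arctan2(R[1,1],R[0,1])).round(1),"F",s["force"].round(1),"M",s["moment"].round(2),s["opening"],s["grasp_force"],s["joint_positions"].round(0))
E
python3 st.py
python3 - <<'E'
from rig import *
import cv2,numpy as np
a=capture("top")["color"][190:300,300:430];b=capture("scene")["color"][120:250,310:440]
cv2.imwrite("pics/g1.png",np.hstack([cv2.resize(a,(400,338)),cv2.resize(b,(400,338))]))
E
```

```text
2.6 [ 465.5 -226.5  212.5] yawY 84.0 F [-0.7  0.1  0. ] M [-0.02  0.01  0.01] 0.9990310861480659 0.0 [ -38.   23.   98.    0.   59. -122.]
```

View pics/g1.png

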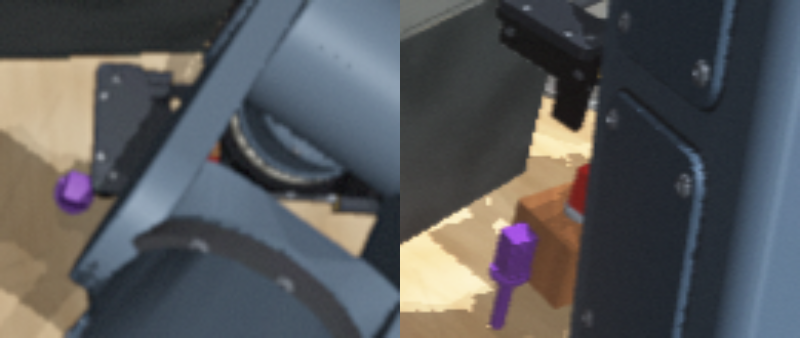

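The arm hides the handle from both cameras at (367,245), but the purple drift is clear of the open gripper. The pose matches the measurement, so I'll go down and grip.

Call:
{"fn": "jog_arm", "kwargs": {"delta_pos": [[0,-0.1,-5],[0,-0.1,-9],[0,-0.1,-10.5],[0,-0.1,-11.7],[0,-0.1,-11.7],[0,-0.1,-11.7],[0,-0.1,-11.7],[0,-0.1,-11.7],[0,-0.1,-11.7],[0,-0.1,-11.7],[0,-0.1,-11.7],[0,-0.1,-11.7]], "turn": [0,0,0,0,0,0,0,0,0,0,0,0], "grip": [0,0,0,0,0,1,1,1,1,1,1,1]}}

```text
time_s: 4.2
position: [0.4655, -0.2299, 0.0955]
tcp_rot: [[-0.994, 0.108, -0.0], [0.108, 0.994, 0.0], [0.0, 0.0, -1.0]]
force: [0.3, -0.3, 0.0]
opening: 0.291
grasp_force: 0.0
```

```bash
python3 st.py
```

```text
4.2 [ 465.5 -229.9   95.5] yawY 83.8 F [ 0.3 -0.3  0. ] M [0.02 0.03 0.05] 0.2908738670926077 0.0 [ -39.   33.  104.   -0.   43. -122.]
```

Call:
{"fn": "jog_arm", "kwargs": {"delta_pos": [[0,0,0],[0,0,0],[0,0,0],[0,0,0],[0,0,1.5],[0,0,3],[0,0,5],[0,0,7],[0,0,9],[0,0,12],[0,0,15],[0,0,15]], "turn": [0,0,0,0,0,0,0,0,0,0,0,0], "grip": [1,1,1,1,1,1,1,1,1,1,1,1]}}

```text
time_s: 5.7
position: [0.4669, -0.2308, 0.2486]
tcp_rot: [[-0.994, 0.107, 0.006], [0.107, 0.994, -0.004], [-0.006, -0.004, -1.0]]
force: [0.6, 0.4, -2.5]
opening: 0.223
grasp_force: 29.9
```

```bash
python3 st.py
```

```text
5.7 [ 466.9 -230.8  248.6] yawY 83.8 F [ 0.6  0.4 -2.5] M [0.04 0.02 0.03] 0.22326390423154074 29.869440369781728 [ -39.   20.   95.    0.   64. -122.]
```

Call:
{"fn": "jog_arm", "kwargs": {"delta_pos": [[0.4,5,0],[0.8,11,0],[1.2,17,0],[1.6,22,0],[1.9,26,0],[2.1,29,0],[2.2,31.1,0],[2.2,31.1,0],[2.2,31.1,0],[2.2,31.1,0]], "turn": [0,0,0,0,0,0,0,0,0,0], "grip": [1,1,1,1,1,1,1,1,1,1]}}

```text
time_s: 6.95
position: [0.4874, 0.0803, 0.2453]
tcp_rot: [[-0.994, 0.109, -0.001], [0.109, 0.994, -0.0], [0.001, -0.0, -1.0]]
force: [-0.5, 0.8, -2.8]
opening: 0.227
grasp_force: 29.9
```

```bash
python3 st.py
cat > look.py <<'E'
import sys;from rig import *;from h import *;import pickle
d={n:capture(n) for n in("top","scene")};pickle.dump(d,open(sys.argv[1]+".pkl","wb"))
s=read_state()["position"]
a=d["top"]["color"][210:276,180:268];b=d["scene"]["color"][205:271,215:303]
cv2.imwrite(f"pics/{sys.argv[1]}.png",np.vstack([cv2.resize(x,(400*88//88,300),interpolation=cv2.INTER_CUBIC) for x in(a,b)]))
E
python3 look.py l1
```

```text
6.95 [487.4  80.3 245.3] yawY 83.8 F [-0.5  0.8 -2.8] M [-0.02 -0.08  0.03] 0.22745805017486107 29.869619210184055 [ -4.  18.  99.  -0.  63. -87.]
```

View pics/l1.png

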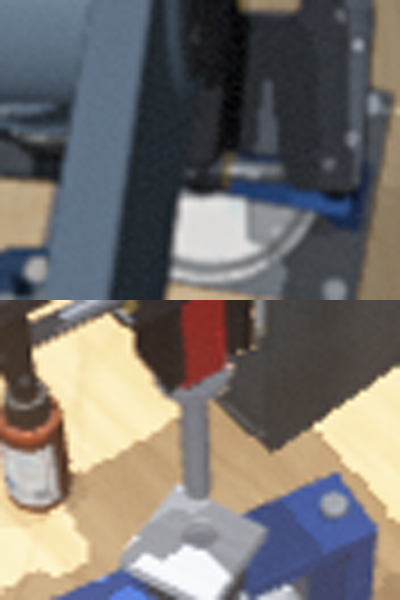

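Only the scene view shows the tip, at about (258.5,247.5), over the hole at (258.8,256.5). The shank runs from (256.8,225) down to there.

Run:
```python
from h import *;import pickle
d=pickle.load(open("l1.pkl","rb"));S=d["scene"]
for z in(.155,.158,.161):print(z,(onz(S,258.45,247.5,z)*1e3).round(1))
print((onz(S,258.8,256.5,.128)*1e3).round(1))
for z in(.158,.2,.22,.23):print(z,proj(S,[.4874,.0803,z]).round(1))
# shank edges by row
g=cv2.cvtColor(S["color"],cv2.COLOR_BGR2HSV)
for r in range(224,250,3):print(r,g[r,248:268,1].tolist())
for r in range(244,252):print(r,g[r,254:264,2].tolist())
```

```text
0.155 [490.3  79.2 155. ]
0.158 [488.5  80.6 158. ]
0.161 [486.7  81.9 161. ]
[489.7  79.8 128. ]
0.158 [259.  247.8]
0.2 [258.3 233.3]
0.22 [258.  225.9]
0.23 [257.8 222.1]
224 [71, 75, 20, 18, 69, 19, 36, 70, 63, 9, 13, 13, 15, 13, 14, 9, 45, 53, 31, 28]
227 [67, 69, 71, 69, 78, 67, 18, 14, 15, 13, 14, 10, 35, 88, 88, 28, 24, 30, 34, 34]
230 [62, 62, 59, 60, 70, 73, 74, 10, 12, 13, 12, 11, 47, 94, 99, 101, 102, 94, 33, 21]
233 [57, 57, 88, 94, 94, 94, 77, 20, 12, 11, 10, 8, 26, 88, 97, 100, 101, 102, 103, 100]
236 [95, 94, 91, 91, 91, 92, 78, 22, 8, 13, 10, 10, 9, 86, 98, 96, 100, 99, 98, 98]
239 [100, 101, 97, 92, 94, 92, 86, 33, 10, 10, 11, 10, 13, 83, 98, 100, 98, 95, 94, 91]
242 [94, 97, 98, 96, 100, 99, 95, 45, 10, 11, 12, 12, 11, 84, 95, 92, 94, 95, 96, 96]
245 [94, 90, 90, 91, 93, 68, 52, 27, 10, 11, 11, 12, 9, 65, 88, 91, 90, 89, 91, 90]
248 [95, 95, 91, 52, 4, 13, 12, 13, 12, 14, 13, 11, 12, 69, 88, 89, 87, 86, 90, 90]
244 [192, 146, 127, 134, 136, 131, 116, 155, 189, 196]
245 [201, 151, 127, 135, 135, 130, 117, 154, 191, 197]
246 [227, 182, 134, 131, 133, 130, 118, 159, 194, 199]
247 [198, 174, 143, 133, 137, 131, 119, 180, 200, 201]
248 [196, 196, 170, 146, 140, 136, 148, 188, 199, 201]
249 [197, 198, 196, 197, 189, 196, 196, 176, 184, 200]
250 [197, 197, 196, 197, 193, 193, 179, 170, 172, 170]
251 [169, 171, 191, 198, 179, 169, 170, 171, 168, 169]
```

Call:
{"fn": "jog_arm", "kwargs": {"delta_pos": [[0.1,-0.05,-1],[0.1,-0.05,-2],[0.1,-0.05,-2.6],[0.1,-0.05,-2.8],[0.1,-0.05,-2.9],[0.1,-0.05,-3.0],[0.1,-0.05,-3.1],[0.1,-0.05,-3.1]], "turn": [0,0,0,0,0,0,0,0], "grip": [1,1,1,1,1,1,1,1]}}

```text
time_s: 8.05
position: [0.4886, 0.0806, 0.2146]
tcp_rot: [[-0.994, 0.108, 0.0], [0.108, 0.994, -0.0], [-0.0, -0.0, -1.0]]
force: [0.1, 0.0, -2.5]
opening: 0.227
grasp_force: 29.9
```

```bash
python3 st.py
```

```text
8.05 [488.6  80.6 214.6] yawY 83.8 F [ 0.1  0.  -2.5] M [ 0.04 -0.    0.04] 0.22735979052276864 29.869620001556996 [ -4.  21. 101.  -0.  58. -87.]
```

Call:
{"fn": "jog_arm", "kwargs": {"delta_pos": [[0,-0.05,-0.05],[0,-0.05,-0.1],[0,-0.05,-0.15],[0,-0.05,-0.2],[0,-0.05,-0.25],[0,-0.05,-0.3],[0,-0.05,-0.3]], "turn": [0,0,0,0,0,0,0], "grip": [1,1,1,1,1,1,1]}}

```text
time_s: 8.93
position: [0.4885, 0.0801, 0.2115]
tcp_rot: [[-0.994, 0.108, -0.0], [0.108, 0.994, -0.0], [0.0, -0.0, -1.0]]
force: [0.2, -0.5, -1.7]
opening: 0.23
grasp_force: 29.9
```

```bash
python3 st.py
```

```text
8.925 [488.5  80.1 211.5] yawY 83.8 F [ 0.2 -0.5 -1.7] M [-0.01  0.06  0.01] 0.230241019313008 29.869691431811134 [ -4.  21. 101.  -0.  58. -87.]
```

Call:
{"fn": "jog_arm", "kwargs": {"delta_pos": [[0,0,-0.05],[0,0,-0.1],[0,0,-0.15],[0,0,-0.2],[0,0,-0.25],[0,0,-0.3],[0,0,-0.3]], "turn": [0,0,0,0,0,0,0], "grip": [1,1,1,1,1,1,1]}}

```text
time_s: 9.8
position: [0.4885, 0.0801, 0.2085]
tcp_rot: [[-0.994, 0.108, -0.0], [0.108, 0.994, -0.0], [0.0, -0.0, -1.0]]
force: [0.4, 0.4, -2.5]
opening: 0.223
grasp_force: 29.9
```

```bash
python3 st.py
```

```text
9.8 [488.5  80.1 208.5] yawY 83.8 F [ 0.4  0.4 -2.5] M [-0.02 -0.03  0.  ] 0.22292404069167804 29.869540353388402 [ -4.  21. 101.  -0.  57. -87.]
```

Call:
{"fn": "jog_arm", "kwargs": {"delta_pos": [[0,0,-0.15],[0,0,-0.3],[0,0,-0.45],[0,0,-0.6],[0,0,-0.75],[0,0,-0.9],[0,0,-1.05],[0,0,-1.2]], "turn": [0,0,0,0,0,0,0,0], "grip": [1,1,1,1,1,1,1,1]}}

```text
time_s: 10.8
position: [0.4885, 0.0801, 0.1964]
tcp_rot: [[-0.994, 0.108, 0.0], [0.108, 0.994, -0.0], [-0.0, -0.0, -1.0]]
force: [0.6, -0.3, -2.8]
opening: 0.23
grasp_force: 29.9
```

```bash
python3 st.py
```

```text
10.8 [488.5  80.1 196.4] yawY 83.8 F [ 0.6 -0.3 -2.8] M [-0.03 -0.01  0.03] 0.23027925680422526 29.869553632229895 [ -4.  22. 102.  -0.  56. -87.]
```

Call:
{"fn": "jog_arm", "kwargs": {"delta_pos": [[0,0,-0.15],[0,0,-0.3],[0,0,-0.45],[0,0,-0.6],[0,0,-0.75],[0,0,-0.9],[0,0,-1.05],[0,0,-1.2]], "turn": [0,0,0,0,0,0,0,0], "grip": [1,1,1,1,1,1,1,1]}}

```text
time_s: 11.8
position: [0.4885, 0.0801, 0.1844]
tcp_rot: [[-0.994, 0.108, -0.0], [0.108, 0.994, 0.0], [0.0, -0.0, -1.0]]
force: [0.1, 0.3, -1.6]
opening: 0.226
grasp_force: 29.9
```

Call:
{"fn": "jog_arm", "kwargs": {"delta_pos": [[0,0,-0.1],[0,0,-0.2],[0,0,-0.3],[0,0,-0.4],[0,0,-0.5],[0,0,-0.6],[0,0,-0.7],[0,0,-0.8]], "turn": [0,0,0,0,0,0,0,0], "grip": [1,1,1,1,1,1,1,1]}}

```text
time_s: 12.8
position: [0.4886, 0.0801, 0.1765]
tcp_rot: [[-0.994, 0.108, 0.0], [0.108, 0.994, -0.0], [-0.0, -0.0, -1.0]]
force: [-0.1, -0.2, -3.1]
opening: 0.231
grasp_force: 29.9
```

```bash
python3 st.py
```

```text
12.8 [488.6  80.1 176.5] yawY 83.8 F [-0.1 -0.2 -3.1] M [ 0.09  0.03 -0.05] 0.2305119669704303 29.869571422757986 [ -4.  24. 103.  -0.  53. -87.]
```

Call:
{"fn": "jog_arm", "kwargs": {"delta_pos": [[0,0,-0.1],[0,0,-0.2],[0,0,-0.3],[0,0,-0.4],[0,0,-0.5],[0,0,-0.6],[0,0,-0.7],[0,0,-0.8]], "turn": [0,0,0,0,0,0,0,0], "grip": [1,1,1,1,1,1,1,1]}}

```text
time_s: 13.8
position: [0.4892, 0.08, 0.1697]
tcp_rot: [[-0.994, 0.107, 0.002], [0.107, 0.994, -0.0], [-0.002, -0.0, -1.0]]
force: [-1.7, -0.5, 7.0]
opening: 0.229
grasp_force: 29.9
```

Call:
{"fn": "jog_arm", "kwargs": {"delta_pos": [[0,0,-0.1],[0,0,-0.2],[0,0,-0.3],[0,0,-0.4],[0,0,-0.5],[0,0,-0.6],[0,0,-0.7],[0,0,-0.8]], "turn": [0,0,0,0,0,0,0,0], "grip": [1,1,1,1,1,1,1,1]}}

```text
time_s: 14.8
position: [0.4894, 0.08, 0.1619]
tcp_rot: [[-0.994, 0.107, 0.002], [0.107, 0.994, -0.0], [-0.002, -0.0, -1.0]]
force: [-1.6, -0.1, 7.1]
opening: 0.226
grasp_force: 29.9
```

```bash
python3 st.py
```

```text
14.8 [489.4  80.  161.9] yawY 83.8 F [-1.6 -0.1  7.1] M [-0.08  0.32  0.02] 0.22580814504411995 29.87237523649341 [ -4.  26. 104.  -0.  50. -87.]
```

Call:
{"fn": "jog_arm", "kwargs": {"delta_pos": [[0,0,-0.1],[0,0,-0.2],[0,0,-0.3],[0,0,-0.4],[0,0,-0.5],[0,0,-0.6],[0,0,-0.7],[0,0,-0.8]], "turn": [0,0,0,0,0,0,0,0], "grip": [1,1,1,1,1,1,1,1]}}

```text
time_s: 15.8
position: [0.4893, 0.0799, 0.1537]
tcp_rot: [[-0.994, 0.107, 0.002], [0.107, 0.994, -0.001], [-0.002, -0.0, -1.0]]
force: [-0.8, -0.9, 6.1]
opening: 0.23
grasp_force: 29.9
```

Call:
{"fn": "jog_arm", "kwargs": {"delta_pos": [[0,0,-0.1],[0,0,-0.2],[0,0,-0.3],[0,0,-0.4],[0,0,-0.5],[0,0,-0.6],[0,0,-0.6]], "turn": [0,0,0,0,0,0,0], "grip": [1,1,1,1,1,1,1]}}

```text
time_s: 16.68
position: [0.4884, 0.0801, 0.1463]
tcp_rot: [[-0.994, 0.108, -0.001], [0.108, 0.994, 0.0], [0.001, -0.0, -1.0]]
force: [-0.3, -0.2, -3.2]
opening: 0.228
grasp_force: 29.9
```

```bash
python3 st.py
```

```text
16.675 [488.4  80.1 146.3] yawY 83.8 F [-0.3 -0.2 -3.2] M [ 0.03  0.01 -0.  ] 0.22754832762088228 29.870441055982724 [ -4.  27. 105.   0.  48. -87.]
```

Resistance has gone, so the plug has dropped. Now I'll seat the shoulder gently.

Call:
{"fn": "jog_arm", "kwargs": {"delta_pos": [[0,0,-0.05],[0,0,-0.1],[0,0,-0.15],[0,0,-0.2],[0,0,-0.25],[0,0,-0.3],[0,0,-0.3]], "turn": [0,0,0,0,0,0,0], "grip": [1,1,1,1,1,1,1]}}

```text
time_s: 17.55
position: [0.4885, 0.0801, 0.1435]
tcp_rot: [[-0.994, 0.108, -0.0], [0.108, 0.994, -0.0], [0.0, -0.0, -1.0]]
force: [0.6, 0.6, -2.4]
opening: 0.229
grasp_force: 29.9
```

```bash
python3 st.py
```

```text
17.55 [488.5  80.1 143.5] yawY 83.8 F [ 0.6  0.6 -2.4] M [ 0.02 -0.01  0.04] 0.2288146759448818 29.870459898402828 [ -4.  27. 105.  -0.  48. -87.]
```

Call:
{"fn": "jog_arm", "kwargs": {"delta_pos": [[0,0,-0.04],[0,0,-0.08],[0,0,-0.12],[0,0,-0.15],[0,0,-0.15]], "turn": [0,0,0,0,0], "grip": [1,1,1,1,1]}}

```text
time_s: 18.18
position: [0.4886, 0.0801, 0.1424]
tcp_rot: [[-0.994, 0.108, 0.0], [0.108, 0.994, -0.0], [-0.0, -0.0, -1.0]]
force: [-1.3, 0.2, 3.2]
opening: 0.229
grasp_force: 29.9
```

```bash
python3 st.py
```

```text
18.175 [488.6  80.1 142.4] yawY 83.8 F [-1.3  0.2  3.2] M [-0.    0.23  0.01] 0.22922480993279948 29.87114493746617 [ -4.  27. 105.  -0.  48. -87.]
```

Call:
{"fn": "jog_arm", "kwargs": {"delta_pos": [[0,0,-0.04],[0,0,-0.08],[0,0,-0.12],[0,0,-0.15],[0,0,-0.15],[0,0,-0.15]], "turn": [0,0,0,0,0,0], "grip": [1,1,1,1,1,1]}}

```text
time_s: 18.92
position: [0.4887, 0.0801, 0.1413]
tcp_rot: [[-0.994, 0.108, 0.001], [0.108, 0.994, -0.0], [-0.001, -0.0, -1.0]]
force: [-2.1, 0.5, 8.3]
opening: 0.224
grasp_force: 29.9
```

```bash
python3 st.py; python3 look.py l2
```

```text
18.925 [488.7  80.1 141.3] yawY 83.8 F [-2.1  0.5  8.3] M [ 0.05  0.43 -0.  ] 0.2242490769904417 29.871308437002426 [ -4.  27. 105.  -0.  47. -87.]
```

View pics/l2.png

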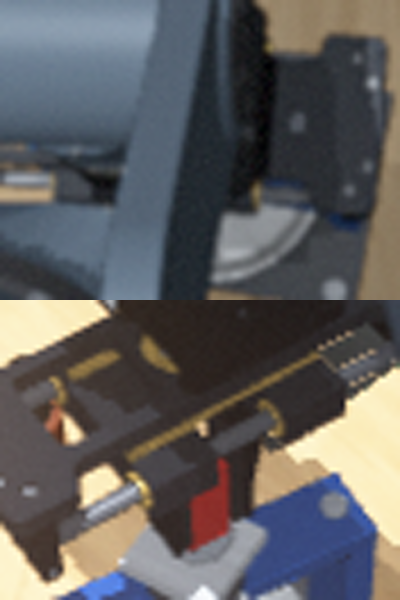

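The shoulder disc sits flat on the cap at (260,255) with about 11 N. I'll press slightly more, then withdraw straight up.

Call:
{"fn": "jog_arm", "kwargs": {"delta_pos": [[0,0,-0.05],[0,0,-0.1],[0,0,-0.1],[0,0,-0.1],[0,0,-0.1]], "turn": [0,0,0,0,0], "grip": [1,1,1,1,1]}}

```text
time_s: 19.65
position: [0.4887, 0.0801, 0.1407]
tcp_rot: [[-0.994, 0.107, 0.001], [0.107, 0.994, -0.0], [-0.001, -0.0, -1.0]]
force: [-2.6, 0.1, 11.2]
opening: 0.225
grasp_force: 29.9
```

Call:
{"fn": "jog_arm", "kwargs": {"delta_pos": [[0,0,0.3],[0,0,1],[0,0,2],[0,0,3],[0,0,4],[0,0,5],[0,0,6],[0,0,7],[0,0,8],[0,0,9.5],[0,0,11],[0,0,11]], "turn": [0,0,0,0,0,0,0,0,0,0,0,0], "grip": [1,1,1,1,1,1,1,1,1,1,1,1]}}

```text
time_s: 21.15
position: [0.4894, 0.0801, 0.2508]
tcp_rot: [[-0.994, 0.108, 0.003], [0.108, 0.994, -0.0], [-0.003, 0.0, -1.0]]
force: [-0.4, -0.2, -3.1]
opening: 0.229
grasp_force: 29.9
```

```bash
python3 st.py
```

```text
21.15 [489.4  80.1 250.8] yawY 83.8 F [-0.4 -0.2 -3.1] M [ 0.06  0.   -0.01] 0.2289071003384375 29.86942833406829 [ -4.  18.  98.   0.  63. -87.]
```

Call:
{"fn": "jog_arm", "kwargs": {"delta_pos": [[-0.4,-5,0],[-0.8,-11,0],[-1.2,-17,0],[-1.6,-22,0],[-1.9,-26,0],[-2.1,-29,0],[-2.2,-31,0],[-2.2,-31,0],[-2.2,-31,0],[-2.2,-31,0]], "turn": [0,0,0,0,0,0,0,0,0,0], "grip": [1,1,1,1,1,1,1,1,1,1]}}

```text
time_s: 22.4
position: [0.4665, -0.2285, 0.2495]
tcp_rot: [[-0.994, 0.106, -0.0], [0.106, 0.994, 0.001], [0.001, 0.001, -1.0]]
force: [0.3, 0.3, -2.2]
opening: 0.229
grasp_force: 29.9
```

```bash
python3 st.py
python3 - <<'E'
from rig import *
import cv2,numpy as np
a=capture("top")["color"][210:276,180:268];b=capture("scene")["color"]
cv2.imwrite("pics/l3.png",np.hstack([cv2.resize(x,(400,400),interpolation=cv2.INTER_CUBIC) for x in(b[130:250,300:420],b[220:330,200:310])]))
E
```

```text
22.4 [ 466.5 -228.5  249.5] yawY 83.9 F [ 0.3  0.3 -2.2] M [0.02 0.04 0.04] 0.2289872222201483 29.869286604433114 [ -38.   20.   95.    0.   65. -122.]
```

View pics/l3.png

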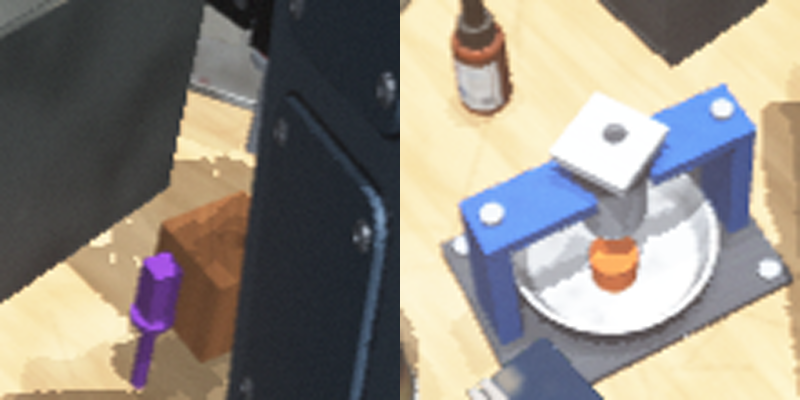

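The orange plug lies in the dish at scene pixel (260,292). The holder is partly hidden, so I'll insert by the recorded pose and check forces.

Call:
{"fn": "jog_arm", "kwargs": {"delta_pos": [[0,0,-3],[0,0,-6],[0,0,-7.5],[0,0,-8],[0,0,-8.3],[0,0,-8.6],[0,0,-8.9],[0,0,-9.2],[0,0,-9.2]], "turn": [0,0,0,0,0,0,0,0,0], "grip": [1,1,1,1,1,1,1,1,1]}}

```text
time_s: 23.62
position: [0.4664, -0.2298, 0.1574]
tcp_rot: [[-0.994, 0.108, -0.0], [0.108, 0.994, 0.0], [0.0, 0.0, -1.0]]
force: [-0.1, 0.4, -2.1]
opening: 0.226
grasp_force: 29.9
```

```bash
python3 st.py
```

```text
23.625 [ 466.4 -229.8  157.4] yawY 83.8 F [-0.1  0.4 -2.1] M [0.04 0.07 0.03] 0.22634635118565416 29.869713923764607 [ -39.   28.  101.   -0.   52. -122.]
```

In the hole freely. Continue down to just above seating (TCP about 95.5).

Call:
{"fn": "jog_arm", "kwargs": {"delta_pos": [[0,0,-0.7],[0,0,-1.5],[0,0,-2.3],[0,0,-3.1],[0,0,-3.9],[0,0,-4.7],[0,0,-5.3],[0,0,-5.7],[0,0,-5.9],[0,0,-6.0],[0,0,-6.1],[0,0,-6.1]], "turn": [0,0,0,0,0,0,0,0,0,0,0,0], "grip": [1,1,1,1,1,1,1,1,1,1,1,1]}}

```text
time_s: 25.12
position: [0.4666, -0.2299, 0.0966]
tcp_rot: [[-0.994, 0.108, 0.0], [0.108, 0.994, -0.0], [-0.0, -0.0, -1.0]]
force: [0.4, 0.0, -1.7]
opening: 0.229
grasp_force: 29.9
```

```bash
python3 st.py
```

```text
25.125 [ 466.6 -229.9   96.6] yawY 83.8 F [ 0.4  0.  -1.7] M [-0.02  0.    0.04] 0.2293215022876245 29.869688356248503 [ -39.   33.  103.    0.   43. -122.]
```

Call:
{"fn": "jog_arm", "kwargs": {"delta_pos": [[0,0,-0.05],[0,0,-0.1],[0,0,-0.13],[0,0,-0.13]], "turn": [0,0,0,0], "grip": [1,1,1,1]}}

```text
time_s: 25.62
position: [0.4666, -0.2299, 0.0955]
tcp_rot: [[-0.994, 0.108, 0.0], [0.108, 0.994, -0.0], [-0.0, -0.0, -1.0]]
force: [-0.2, -0.1, 1.0]
opening: 0.232
grasp_force: 29.9
```

```bash
python3 st.py
```

```text
25.625 [ 466.6 -229.9   95.5] yawY 83.8 F [-0.2 -0.1  1. ] M [0.09 0.13 0.03] 0.23183389618382857 29.870602015598706 [ -39.   33.  103.   -0.   43. -122.]
```

Call:
{"fn": "jog_arm", "kwargs": {"delta_pos": [[0,0,0],[0,0,0],[0,0,0],[0,0,0],[0,0,0],[0,0,0],[0,0,0],[0,0,0],[0,0,0],[0,0,0]], "turn": [0,0,0,0,0,0,0,0,0,0], "grip": [0.5,0.5,0.5,0.5,0.3,0.3,0.3,0.3,0.3,0.3]}}

```text
time_s: 26.88
position: [0.4666, -0.2299, 0.0953]
tcp_rot: [[-0.994, 0.108, 0.0], [0.108, 0.994, -0.0], [-0.0, -0.0, -1.0]]
force: [1.1, -0.4, 0.2]
opening: 0.706
grasp_force: 0.0
```

Call:
{"fn": "jog_arm", "kwargs": {"delta_pos": [[0,0,1],[0,0,3],[0,0,6],[0,0,10],[0,0,14],[0,8,15],[0,14,15],[0,20,15],[0,26,15],[0,30,15],[0,30,15]], "turn": [0,0,0,0,0,0,0,0,0,0,0], "grip": [0.3,0.3,0.3,0.3,0.3,0.3,0.3,0.3,0.3,0.3,0.3]}}

```text
time_s: 28.25
position: [0.4657, 0.0732, 0.2459]
tcp_rot: [[-0.995, 0.102, 0.001], [0.102, 0.995, 0.001], [-0.0, 0.001, -1.0]]
force: [-0.6, 0.4, 0.1]
opening: 0.7
grasp_force: 0.0
```

```bash
python3 st.py
python3 - <<'E'
from rig import *
import cv2
cv2.imwrite("pics/end.png",cv2.resize(capture("scene")["color"],(800,600)))
E
```

```text
28.25 [465.7  73.2 245.9] yawY 84.2 F [-0.6  0.4  0.1] M [ 0.    0.07 -0.03] 0.6998580843318406 0.0 [ -5.  17. 102.   0.  62. -89.]
```

View pics/end.png

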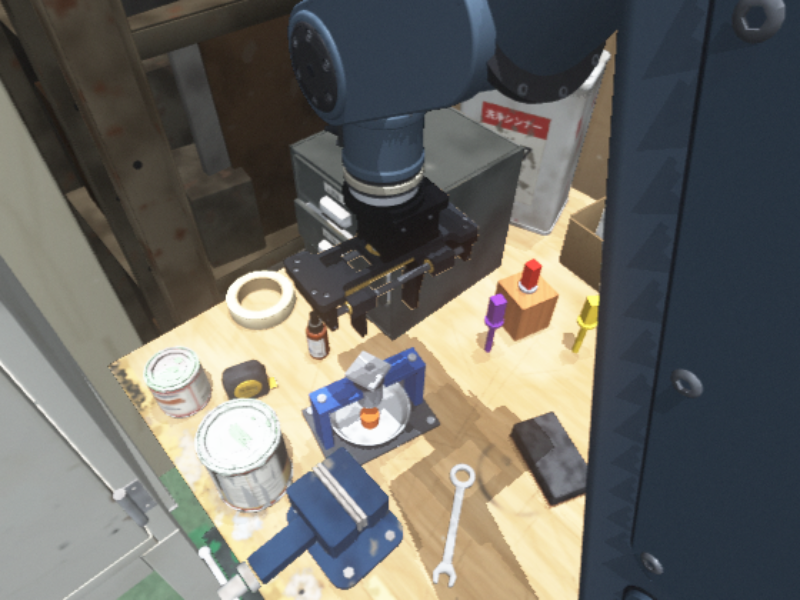

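The red drift stands seated in its holder (530,275), the plug is in the dish (370,418), and the bystanders haven't moved. Nothing is touching the gripper.

```bash
python3 -c "
from rig import *
print(hand_in())"
```

```text
the job is handed in; nothing more can be done
None
```

The plug is in the dish, the drift's shoulder was seated on the cap at about 14 N, the red drift is back in its holder, and the job was handed in at about 28 s; force readings, taken only at the end of each move, never showed more than about 14 N on the stand or plug.

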